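Complete the jar gift set

ROBOT

A 7-joint arm with a two-finger parallel gripper is mounted at the origin on the work surface. World frame = base frame: x ahead of the robot, y to its left, z up, the work surface at z = 0. Lengths are in m, angles in rad, forces in N, time in s.
With the tool pointing down it reaches from about 0.4 to 0.85 m from the base axis. Payload 4.5 kg.
Tool frame: the origin (TCP) lies between the finger pads; the fingertips stand 19 mm ahead of it and the grasp point (between the pads) is the TCP (r.nose_length is the distance from the TCP to the fingertips, in m); z points along the fingers, x is the direction in which the jaws open and shut, and the axes are right-handed (so a half turn about z gives the same grasp; the last joint's range is limited). The gripper opens to 88 mm and grips with 3 to 60 N. Pads are 18 mm wide; open, the fingers measure 123 mm over their backs; the gripper's body (75 mm by 187 mm) begins 45 mm behind the grasp point.
Start: joints at [1.192, 0.689, -0.195, 1.565, 0.157, 0.902, -0.215], TCP at [0.251, -0.573, 0.258] pointing down, gripper open.
Joint ranges: [-3.01, 3.01], [-0.46, 2.08], [-1.47, 1.51], [0.13, 2.56], [-1, 4.14], [0.04, 2.09], [-2.66, 2.66]. Speed limits (rad/s): [2.57, 2.57, 3.14, 3.14, 3.14, 3.14, 3.14].

INTERFACE

Orientations are given as a unit quaternion [x, y, z, w].
In Python, from plant import get_state, vision, r gives the robot as it stands.
- The arm moves only by the tool play_rows, never from a script. Its argument "deltas" is a list that holds one entry, the list of rows, each a list of 7 numbers: the gripper command: -1 is fully open, 1 is shut, values between are in proportion, then the shift along the tool's x, y, z normalised to -1 to 1, where 1 is 300 mm, then the turn, a rotation vector about the tool's x, y, z normalised to -1 to 1, where 1 is pi rad. A call has 1 to 5 rows; each row is the pose to reach, as a shift and turn from the pose measured when the call began, along the tool's axes at that moment, turning the shorter way round; what a row does not reach only later rows make up. A row lasts 1/8 s, in which the tool goes at most 62.5 mm and 10.7 degrees, less where a joint would pass 70% of its speed; a pose out of reach is approached as far as the arm can. A call with a number of a shift or a turn outside -1 to 1 is refused whole. A call with a gripper value outside its range is refused whole. The fingers move at their own pace and stop on an object; "force" is the grip in N (left out, the last holds). Time passes only in rows, so rows that repeat a pose let the fingers close. It gives the time, the measured TCP pose, the force and the opening at its end, in the units of the state.
- get_state(): the state, without advancing time (a new reading comes with each control period).
- vision.snapshot(name): name is "scene" or "top" or "wrist"; returns the picture (480x640x3 uint8, red, green, blue); there is no depth.
- vision.camera_model(name): a dict with "vfov" (degrees; the focal length in pixels is half the picture's height over the tangent of half this angle, whatever the lens; pixels are square), "cx", "cy" (the principal point, pixels), "k1" (the pictures are not rectified: a ray, as slopes to the right and down, at radius r is drawn at 1 + k1 r^2 times it, then the intrinsics apply), "world_to_cam" (4x4, takes a point from world to camera coordinates). Camera axes: x right, y up, looking along -z (the intrinsics and any distortion apply to the point x, -y, -z); pixel columns grow to the right and rows downward; lengths in m; the calibration is good to about 2 mm. A picture is of the moment at which its call begins: read the wrist's pose just before it. camera_model takes no time and is no camera call; for the wrist camera it gives the pose at the moment of the call.
- r.finish_job(): hands the job in, once; it reports no verdict.
The state is a dict: "clock": time; "q": joint angles; "qd": joint speeds; "joint_torque": joint torques, N m; "tool_pos": TCP position; "eef_rot": TCP orientation; "contact_force": force on the tool from outside, world axes, zero at the start; "moment": the same for the moment, N m; "opening": opening from 0.0 (shut) to 1.0 (fully open).
Only numpy, scipy, OpenCV 4.12 (cv2) and the standard library are available. Lean on these libraries where they do the work, as an engineer would, in place of code of your own. Each camera call takes 0.05 s, during which the arm holds its last target.

TASK

The open gift carton on the sales counter should hold three jars of the same kind, but one of its three pockets is still empty. Take the spare jar of that kind from the goods standing on the counter and set it down upright in the empty pocket, lowering it all the way in before letting go. Leave the two jars that are already packed where they are.

Things in the scene. Friction and masses are not known exactly. Their poses are not given: they have to be found in the camera images.
- carton: Fixed shallow black carton with brown insert, 136 (x) by 351 (y) by 26 mm high; lid folded open flat (4 mm thick) beyond its +x side, to x = +194. Origin: centre of underside, z up. Three square pockets along its y axis, centred at x = 0, y = -105, 0, +105 mm, each 78 by 78 mm, 18 mm deep, floor 8 mm above the counter. Two hold jars at the start; any one is empty: tell from where the jars stand.
- jar_a_center (a point): Amber glass jar, metal lid, paper label: 56 mm across, 95 mm tall, 0.17 to 0.34 kg. Point: on its axis, half-way up (47.5 mm above its underside), z up. It is already packed, standing in the middle of one of the carton's pockets.
- jar_b_center (a point): Amber glass jar, metal lid, paper label: 56 mm across, 95 mm tall, 0.17 to 0.34 kg. Point: on its axis, half-way up (47.5 mm above its underside), z up. It is already packed, standing in the middle of another of the carton's pockets.
- spare_center (a point): Amber glass jar, metal lid, paper label: 56 mm across, 95 mm tall, 0.17 to 0.34 kg. Point: on its axis, half-way up (47.5 mm above its underside), z up. The spare: the only such jar standing on the counter, outside the carton. Other goods to the right of the carton: a slim bottle 150 mm tall, a flat tin 68 mm across, a packet 60 by 80 by 55 mm; places vary, centres 120 mm or more apart.

How it is judged:
On the way:
1. the spare jar is lowered into the empty pocket while still held: its underside no more than 15 mm above the pocket's floor (x of spare_center in the frame of carton between -0.016 and 0.016 m and (y of spare_center in the frame of carton between -0.121 and -0.089 m or y of spare_center in the frame of carton between -0.016 and 0.016 m or y of spare_center in the frame of carton between 0.089 and 0.121 m) and z of spare_center in the frame of carton between 0.035 and 0.0705 m and contact force between the fingers and spare above 0.3 N), for 0.05 s.
At the end, for the whole second after the job is handed in: The spare jar stands at rest, upright within 10 degrees, on the floor of the pocket that was empty (centre within 16 mm of the pocket's centre along each carton axis, height within 6 mm of seated), and the two packed jars are within 20 mm of where they stood (x of spare_center in the frame of carton between -0.016 and 0.016 m and (y of spare_center in the frame of carton between -0.121 and -0.089 m or y of spare_center in the frame of carton between -0.016 and 0.016 m or y of spare_center in the frame of carton between 0.089 and 0.121 m) and z of spare_center in the frame of carton between 0.0495 and 0.0615 m and angle between spare_center's own z axis and vertical below 0.17 rad and linear speed of spare below 0.02 m/s and distance of each of jar_a_center, jar_b_center from where it was at the start of the episode below 0.02 m); the robot touches nothing.
It fails at once if a packed jar is moved 20 mm or more (distance of any of jar_a_center, jar_b_center from where it was at the start of the episode above 0.02 m).
It also fails if it takes over 37 s, if anything falls off the work surface, if the arm or the gripper's body presses on something with over 40 N, if the wrist force passes 120 N, or if a joint passes its speed limit or range.

## Working session

There is one attempt and no reset: what is moved stays moved. The work goes in short steps, Python scripts to look and compute and a tool call to move; the robot and the scene stay as the last step left them, time stands still between calls to the robot, and variables do not carry over. Pictures are saved under pics/ and viewed, and the job is handed in when it is done.

Besides the shell and the picture viewer there is one more tool, called after "Emit:" as name(argument=value, ...) on one line, values as JSON. play_rows: Moves the arm, as the interface text tells. Scaled input: -1 to 1 covers 300 mm each way for a shift and pi rad each way for a turn. Its arguments: {"type":"object","properties":{"deltas":{"type":"array"},"force":{"type":"number"}},"required":["deltas"]}

```bash
mkdir -p pics
python3 - <<'E'
from plant import get_state, vision, r
import cv2
s=get_state();print(s)
for n in ["scene","top","wrist"]:
    m=vision.camera_model(n);print(n,m)
    cv2.imwrite(f"pics/{n}0.png",vision.snapshot(n)[:,:,::-1])
E
ls
```

```text
{'clock': 0.0, 'q': array([ 1.19182968,  0.68997983, -0.19448288,  1.56634893,  0.15731165,
        0.90252124, -0.215088  ]), 'qd': array([ 9.44194967e-04, -9.35308314e-04, -5.86395506e-05,  5.00254239e-04,
        1.38854947e-03, -2.02194902e-04, -6.75361316e-04]), 'joint_torque': array([ 1.14970530e-04, -5.27562439e+01, -1.26678865e+00, -1.53433585e+01,
       -5.25286503e-02,  6.42881845e-03,  1.58495814e-04]), 'tool_pos': array([ 0.2504091 , -0.57197993,  0.25691052]), 'eef_rot': array([ 8.37023722e-01, -5.47165805e-01, -8.23931871e-04, -4.38209468e-04]), 'contact_force': array([-0.5445117 , -1.03977168, -0.25317924]), 'moment': array([-0.01308849,  0.02517686,  0.01110985]), 'opening': 0.9953419134243383}
scene {'vfov': 48.62166123562572, 'cx': 318.373478002923, 'cy': 244.64105840720913, 'k1': -0.1143730453049631, 'world_to_cam': array([[-0.86587725,  0.49982897,  0.02067805,  0.48567695],
       [-0.31050469, -0.56939168,  0.76117012,  0.10978747],
       [ 0.39222879,  0.65265926,  0.64822254, -1.35515507],
       [ 0.        ,  0.        ,  0.        ,  1.        ]])}
top {'vfov': 46.113789635284796, 'cx': 320.68467617475017, 'cy': 239.8753617803891, 'k1': -0.1642557440893363, 'world_to_cam': array([[ 0.03738702, -0.99929914, -0.00185258, -0.0418052 ],
       [ 0.97372427,  0.03601331,  0.22486458, -0.55722305],
       [-0.22464027, -0.01021092,  0.97438826, -0.87412973],
       [ 0.        ,  0.        ,  0.        ,  1.        ]])}
wrist {'vfov': 58.07233760620211, 'cx': 318.9446068930228, 'cy': 245.79008900255366, 'k1': 0.025430205496011545, 'world_to_cam': array([[ 0.40264781, -0.91535366, -0.00155583, -0.62396353],
       [ 0.87378349,  0.38486713, -0.29728726,  0.03998313],
       [ 0.27272177,  0.1183426 ,  0.95478682, -0.39047046],
       [ 0.        ,  0.        ,  0.        ,  1.        ]])}
pics
```

View pics/top0.png

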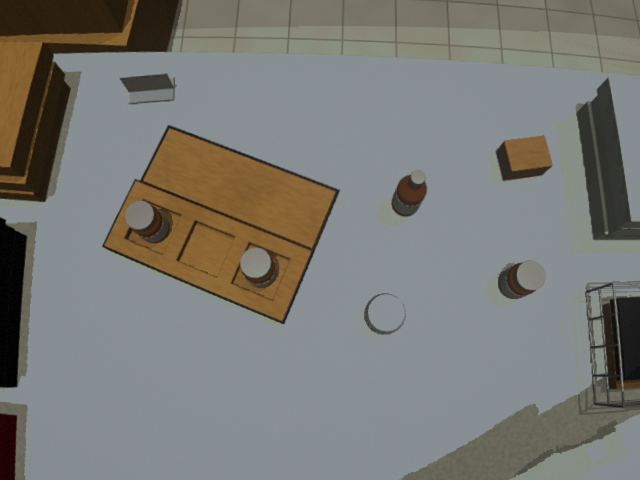

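View pics/scene0.png

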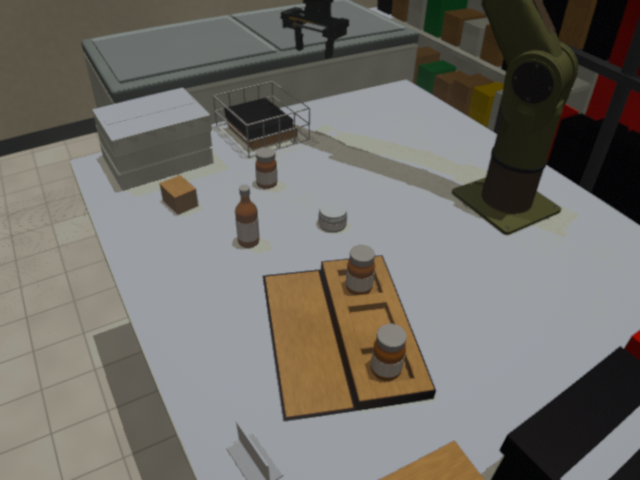

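Run:
```python
import cv2,numpy as np
t=cv2.imread("pics/top0.png")
a=cv2.resize(t[110:330,90:350],None,fx=3,fy=2.7*3/2.7,interpolation=cv2.INTER_CUBIC)
b=cv2.resize(t[230:430,460:640],None,fx=3,fy=3,interpolation=cv2.INTER_CUBIC)
print(a.shape); cv2.imwrite("pics/za.png",cv2.resize(t[115:310,95:345],None,fx=3,fy=3)); cv2.imwrite("pics/zb.png",b)
```

```text
(660, 780, 3)
```

View pics/za.png

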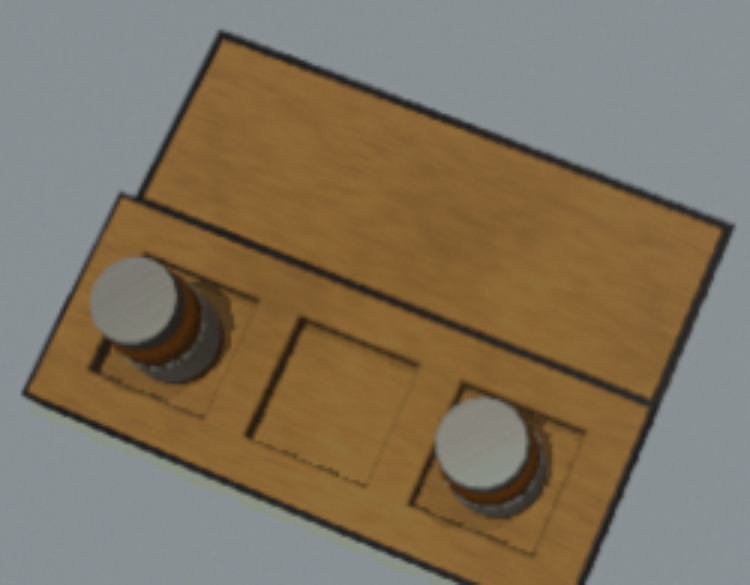

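View pics/zb.png

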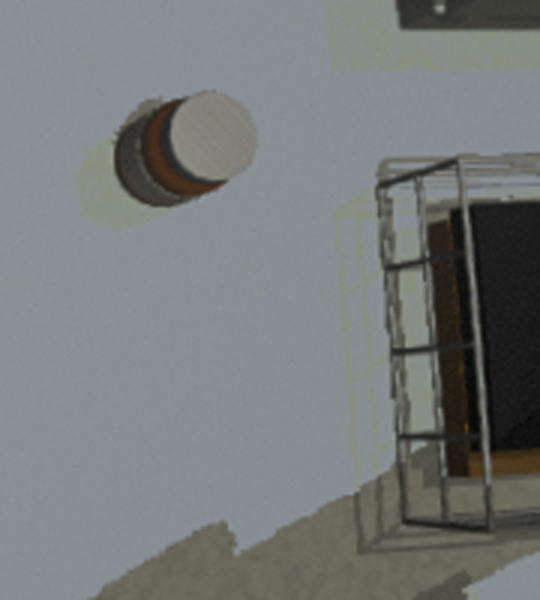

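View pics/wrist0.png

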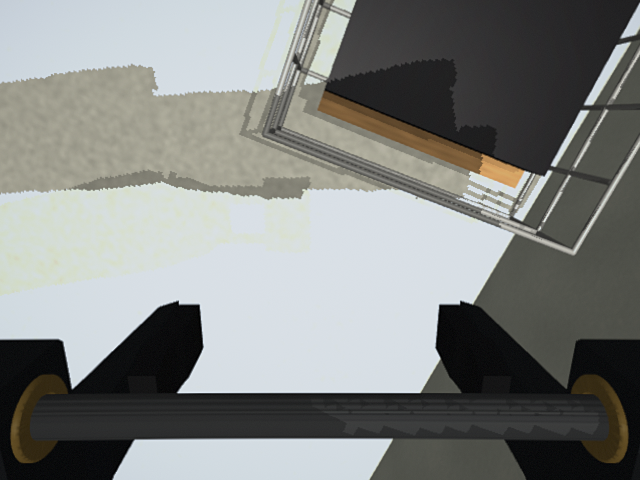

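```bash
cat > h.py <<'E'
import numpy as np,cv2
from plant import get_state, vision, r
from scipy.spatial.transform import Rotation as R
def back(name,uv,z,m=None):
    m=m or vision.camera_model(name); f=240/np.tan(np.radians(m["vfov"]/2))
    d=(np.array(uv,float)-[m["cx"],m["cy"]])/f
    rd=np.hypot(*d); r_=rd
    for _ in range(50): r_=rd/(1+m["k1"]*r_**2)
    s=d*(r_/rd if rd>0 else 1)
    T=np.array(m["world_to_cam"]);Rt=T[:3,:3];c=-Rt.T@T[:3,3]
    ray=Rt.T@np.array([s[0],-s[1],-1]); k=(z-c[2])/ray[2]
    return c+k*ray
def proj(name,P,m=None):
    m=m or vision.camera_model(name); f=240/np.tan(np.radians(m["vfov"]/2))
    T=np.array(m["world_to_cam"]);p=T[:3,:3]@P+T[:3,3]
    s=np.array([p[0],-p[1]])/-p[2]; return s*(1+m["k1"]*(s@s))*f+[m["cx"],m["cy"]]
def tool(P,pose=None):
    s=get_state() ; Rm=R.from_quat(s["eef_rot"]).as_matrix()
    return Rm.T@(np.array(P)-s["tool_pos"])
E
python3 - <<'E'
from h import *
za=lambda x,y:((x+.5)/3-.5+95,(y+.5)/3-.5+115)
zb=lambda x,y:((x+.5)/3-.5+460,(y+.5)/3-.5+230)
A=back("top",za(134,301),.103);B=back("top",za(482,443),.103)
print("A",A,"B",B,"dist",np.linalg.norm(A-B),"mid",(A+B)/2, "yaw of +y", np.degrees(np.arctan2(*(A-B)[[1,0]])))
P=[back("top",za(*p),.026) for p in [(302,318),(420,365),(367,486),(247,437)]]
print(np.round(P,4),np.mean(P,0),[np.linalg.norm(P[i]-P[i-1]) for i in range(4)])
for p in [(222,34),(733,226)]: print("lidcorner",back("top",za(*p),.004))
for p in [(122,196),(25,394)]: print("corner",back("top",za(*p),.026))
S=back("top",zb(213,136),.095);print("S",S)
print("scene of S",proj("scene",S),"A",proj("scene",A),"B",proj("scene",B))
for n,p,z in [("bottle",(418,177),.15),("tin",(386,313),.02),("packet",(527,145),.055)]: print(n,back("top",p,z))
for p in [(380,165),(458,160),(490,530),(404,522)]: print("basket z0",back("top",zb(*p),0),"z.08",back("top",zb(*p),.08))
print("bin corners",back("top",(595,238),0.),back("top",(578,105),0.1))
E
```

```text
A [0.58007287 0.27690587 0.103     ] B [0.50904848 0.08037879 0.103     ] dist 0.2089673614224497 mid [0.54456067 0.17864233 0.103     ] yaw of +y 70.13027078371006
[[0.5935 0.2011 0.026 ]
 [0.5678 0.1292 0.026 ]
 [0.4957 0.1548 0.026 ]
 [0.5214 0.2273 0.026 ]] [0.54459745 0.17810169 0.026     ] [np.float64(0.07677607219327108), np.float64(0.0764126253260396), np.float64(0.07653301292100922), np.float64(0.07696037495191908)]
lidcorner [0.78298898 0.27604816 0.004     ]
lidcorner [ 0.66592169 -0.05010954  0.004     ]
corner [0.66595717 0.31940641 0.026     ]
corner [0.54161059 0.36472376 0.026     ]
S [ 0.50530698 -0.36367271  0.095     ]
scene of S [266.12753543 152.47494777] A [392.76985863 334.43695786] B [363.04647016 252.65317906]
bottle [ 0.644341   -0.16950162  0.15      ]
tin [ 0.44508131 -0.13627561  0.02      ]
packet [ 0.74892434 -0.38499982  0.055     ]
basket z0 [ 0.50737549 -0.50596179  0.        ] z.08 [ 0.49430679 -0.46703895  0.08      ]
basket z0 [ 0.51162751 -0.55832772  0.        ] z.08 [ 0.49821062 -0.51511683  0.08      ]
basket z0 [ 0.28868977 -0.57018264  0.        ] z.08 [ 0.29352844 -0.526001    0.08      ]
basket z0 [ 0.29467995 -0.51362264  0.        ] z.08 [ 0.29902811 -0.47407248  0.08      ]
bin corners [ 0.59540875 -0.52922164  0.        ] [ 0.81287112 -0.46954504  0.1       ]
```

Run:
```python
import cv2
t=cv2.imread("pics/scene0.png")
cv2.imwrite("pics/zc.png",cv2.resize(t[70:270,75:340],None,fx=3,fy=3,interpolation=cv2.INTER_CUBIC))
```

```text
(no output)
```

View pics/zc.png

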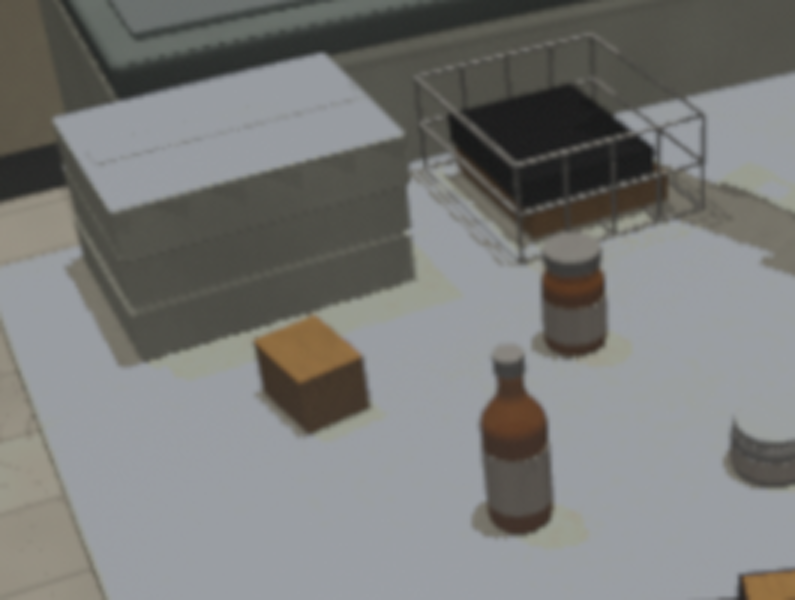

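Run:
```python
from h import *
s=get_state();Rm=R.from_quat(s["eef_rot"])
print("x ang",np.degrees(np.arctan2(Rm.as_matrix()[1,0],Rm.as_matrix()[0,0])))
tgt=R.from_euler('z',-19.9,degrees=True)*R.from_matrix(np.diag([1,-1,-1.]))
print("turn",(Rm.inv()*tgt).as_rotvec()/np.pi,"shift",tool([.5053,-.3637,.25])/.3)
```

```text
x ang -66.34421914809224
turn [-1.38554886e-04  4.15517667e-04 -2.58023377e-01] shift [-0.29557584 -1.05664123  0.02400941]
```

Emit:
play_rows(deltas=[[[-1,-0.05,-0.18,0,0,0,-0.05],[-1,-0.11,-0.38,0,0,0,-0.1],[-1,-0.17,-0.58,0,0,0,-0.155],[-1,-0.22,-0.78,0,0,0,-0.207],[-1,-0.27,-0.96,0.02,0,0,-0.258]]], force=20)

```text
clock: 0.78
tool_pos: [0.4838, -0.3808, 0.2514]
eef_rot: [0.985, -0.17, 0.0, -0.0]
contact_force: [0.9, -1.4, -1.0]
opening: 1.003
```

Run:
```python
from h import *
s=get_state();Rm=R.from_quat(s["eef_rot"]);print(s["clock"],s["tool_pos"],s["q"])
tgt=R.from_euler('z',-19.9,degrees=True)*R.from_matrix(np.diag([1,-1,-1.]))
print("turn",(Rm.inv()*tgt).as_rotvec()/np.pi,"shift",tool([.5053,-.3637,.25])/.3)
print("lid proj",proj("wrist",np.array([.5053,-.3637,.095])))
cv2.imwrite("pics/w1.png",vision.snapshot("wrist")[:,:,::-1])
```

```text
0.775 [ 0.48376149 -0.38077635  0.25144503] [ 0.81311326  0.70218088 -0.39728041  1.59549381  0.32102589  0.90920627
 -0.03985029]
turn [-3.05239086e-04 -3.53765711e-05  1.87603916e-03] shift [ 0.04859129 -0.07767015  0.00489678]
lid proj [338.87411005 198.59183266]
```

View pics/w1.png

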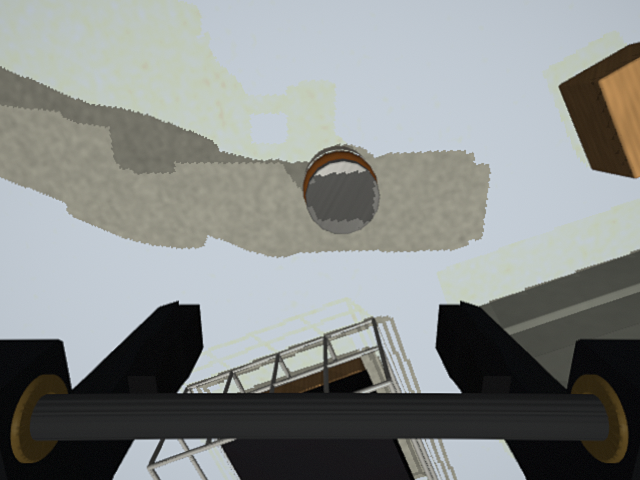

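Run:
```python
from h import *
S=back("wrist",(342.3,197.5),.095);print(S)
S=.5*(S+[.5053,-.3637,0]);print(S, "above",tool([S[0],S[1],.25])/.3,"down",tool([S[0],S[1],.06])/.3)
```

```text
[ 0.51550082 -0.35377636  0.095     ]
[ 0.51040041 -0.35873818  0.0475    ] above [ 0.04724493 -0.06371968  0.00351916] down [ 0.04506785 -0.05753716  0.63681858]
```

Emit:
play_rows(deltas=[[[-1,0.03,-0.04,0.05,0,0,0],[-1,0.045,-0.06,0.1,0,0,0],[-1,0.045,-0.06,0.1,0,0,0],[-1,0.045,-0.06,0.1,0,0,0]]])

```text
clock: 1.32
tool_pos: [0.5085, -0.3608, 0.2211]
eef_rot: [0.987, -0.163, 0.002, -0.004]
contact_force: [0.4, 0.8, 0.6]
opening: 1.001
```

Run:
```python
from h import *
s=get_state();print(s["clock"],s["tool_pos"],s["q"],np.abs(s["qd"]).max())
m=vision.camera_model("wrist")
print("lid proj",proj("wrist",np.array([.5053,-.3637,.095]),m))
print(tool([.5053,-.3637,.06])/.3)
import pickle;pickle.dump(m,open("m.pkl","wb"))
cv2.imwrite("pics/w2.png",vision.snapshot("wrist")[:,:,::-1])
```

```text
1.325 [ 0.50854315 -0.36082599  0.22113052] [ 0.76092989  0.74802045 -0.38866189  1.6018507   0.33588296  0.85694545
 -0.08277166] 0.01033954405003798
lid proj [312.55677241 252.93930238]
[-0.00876901  0.0171586   0.53695028]
```

View pics/w2.png

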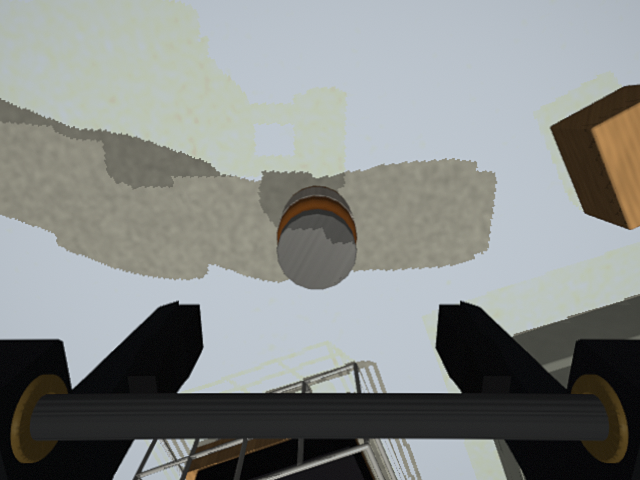

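Run:
```python
from h import *
import pickle;m=pickle.load(open("m.pkl","rb"))
W=back("wrist",(317,250),.095,m);print(W)
S=.6*W+.4*np.array([.5053,-.3637,.095])
s=get_state();Rm=R.from_quat(s["eef_rot"])
tgt=R.from_euler('z',-19.9,degrees=True)*R.from_matrix(np.diag([1,-1,-1.]))
print(S,"turn",(Rm.inv()*tgt).as_rotvec()/np.pi,"down",tool([S[0],S[1],.06])/.3)
```

```text
[ 0.50849992 -0.36278444  0.095     ]
[ 0.50721995 -0.36315067  0.095     ] turn [-0.00274408 -0.00113641  0.00618146] down [-0.0042201   0.01343596  0.53798288]
```

Emit:
play_rows(deltas=[[[-1,-0.004,0.007,0.14,-0.0027,-0.001,0.006],[-1,-0.004,0.013,0.28,-0.0027,-0.001,0.006],[-1,-0.004,0.013,0.41,-0.0027,-0.001,0.006],[-1,-0.004,0.013,0.52,-0.0027,-0.001,0.006],[-1,-0.004,0.013,0.535,-0.0027,-0.001,0.006]]])

```text
clock: 2.0
tool_pos: [0.5057, -0.3633, 0.0594]
eef_rot: [0.985, -0.173, -0.002, -0.0]
contact_force: [-0.1, 0.5, 1.0]
opening: 0.999
```

Run:
```python
from h import *
s=get_state();Rm=R.from_quat(s["eef_rot"]);print(s["clock"],s["tool_pos"],s["contact_force"])
tgt=R.from_euler('z',-19.9,degrees=True)*R.from_matrix(np.diag([1,-1,-1.]))
print("turn",(Rm.inv()*tgt).as_rotvec()/np.pi,"d",tool([.5072,-.3631,.06])/.3)
```

```text
2.0 [ 0.50566044 -0.36327944  0.05939231] [-0.14381377  0.50036902  1.02636935]
turn [-2.74417809e-05  9.80716014e-04 -1.71729390e-04] d [ 0.00461435 -0.00231186 -0.00203967]
```

Good position; close on the jar.

Emit:
play_rows(deltas=[[[1,0.004,-0.002,0,0,0.001,0],[1,0.004,-0.002,0,0,0.001,0],[1,0.004,-0.002,0,0,0.001,0],[1,0.004,-0.002,0,0,0.001,0],[1,0.004,-0.002,0,0,0.001,0]]], force=25)

```text
clock: 2.62
tool_pos: [0.5072, -0.3634, 0.0604]
eef_rot: [0.985, -0.173, 0.0, 0.0]
contact_force: [-1.8, 0.2, 6.0]
opening: 0.63
```

Emit:
play_rows(deltas=[[[1,0,0,0,0,0,0],[1,0,0,-0.02,0,0,0],[1,0,0,-0.06,0,0,0],[1,0,0,-0.12,0,0,0],[1,0,0,-0.2,0,0,0]]])

```text
clock: 3.25
tool_pos: [0.5071, -0.3634, 0.1217]
eef_rot: [0.985, -0.173, 0.0, 0.0]
contact_force: [-0.1, -0.2, -2.8]
opening: 0.629
```

Run:
```python
from h import *
s=get_state();Rm=R.from_quat(s["eef_rot"]);print(s["clock"],s["tool_pos"],s["contact_force"],s["opening"])
cv2.imwrite("pics/s3.png",cv2.resize(vision.snapshot("scene")[50:290,150:470,::-1],None,fx=2.5,fy=2.5))
```

```text
3.25 [ 0.50706496 -0.3633595   0.12172757] [-0.11081377 -0.21639191 -2.75579815] 0.6286837725736806
```

View pics/s3.png

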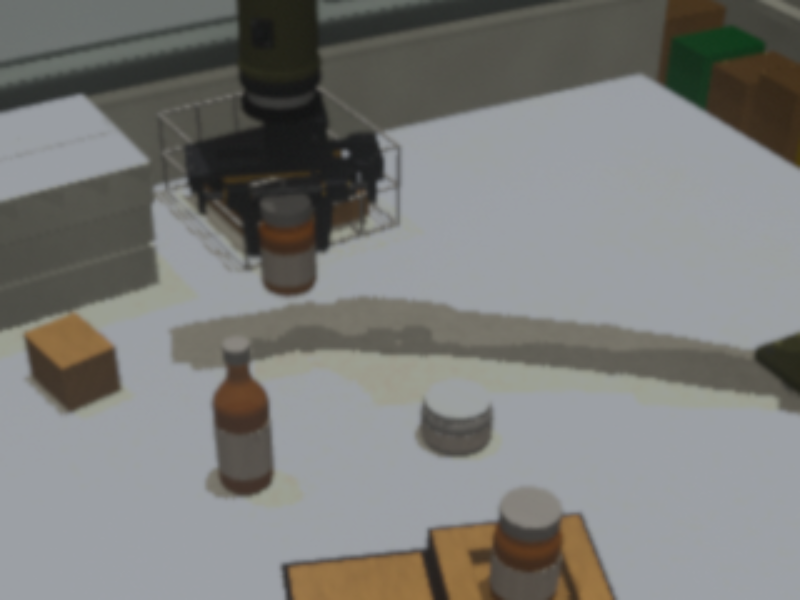

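Emit:
play_rows(deltas=[[[1,0,0,-0.1,0,0,0],[1,-0.02,-0.05,-0.2,0,0,0],[1,-0.05,-0.15,-0.27,0,0,0],[1,-0.08,-0.28,-0.27,0,0,0],[1,-0.12,-0.42,-0.27,0,0,0]]], force=35)

```text
clock: 3.92
tool_pos: [0.518, -0.2326, 0.2068]
eef_rot: [0.985, -0.174, 0.004, 0.002]
contact_force: [0.2, 0.5, -2.7]
opening: 0.623
```

```bash
cat > t.py <<'E'
from h import *
import sys
s=get_state();Rm=R.from_quat(s["eef_rot"]);print(s["clock"],s["tool_pos"],s["q"].round(2),s["contact_force"].round(1),s["opening"])
tgt=R.from_euler('z',-19.9,degrees=True)*R.from_matrix(np.diag([1,-1,-1.]))
print("turn",((Rm.inv()*tgt).as_rotvec()/np.pi).round(4),"d",tool([.5446,.1784,float(sys.argv[1])])/.3)
E
python3 t.py 0.2
```

```text
3.925 [ 0.51804001 -0.23262116  0.206821  ] [ 0.55  0.69 -0.35  1.8   0.35  0.7  -0.34] [ 0.2  0.5 -2.7] 0.6232427012977624
turn [ 0.0005 -0.0028 -0.0006] d [-0.38584096 -1.31767747  0.01735528]
```

Emit:
play_rows(deltas=[[[1,-0.04,-0.13,0,0,-0.0028,0],[1,-0.08,-0.27,0,0,-0.0028,0],[1,-0.12,-0.41,0,0,-0.0028,0],[1,-0.16,-0.55,0,0,-0.0028,0],[1,-0.2,-0.69,0,0,-0.0028,0]]])

```text
clock: 4.55
tool_pos: [0.5327, -0.0161, 0.2067]
eef_rot: [0.985, -0.174, 0.0, 0.001]
contact_force: [-0.3, 0.4, -2.2]
opening: 0.624
```

```bash
python3 t.py 0.205
```

```text
4.55 [ 0.53271367 -0.01612582  0.20665982] [ 0.13  0.65 -0.31  1.89  0.31  0.64 -0.72] [-0.3  0.4 -2.2] 0.624293204505209
turn [ 0.0003 -0.0004 -0.0006] d [-0.18462607 -0.62284792  0.00467394]
```

Emit:
play_rows(deltas=[[[1,-0.04,-0.14,0,0,0,0],[1,-0.08,-0.28,0,0,0,0],[1,-0.12,-0.41,0,0,0,0],[1,-0.16,-0.53,0,0,0,0],[1,-0.184,-0.622,0,0,0,0]]])

```text
clock: 5.18
tool_pos: [0.5444, 0.1805, 0.2071]
eef_rot: [0.985, -0.173, 0.001, -0.0]
contact_force: [-0.4, 0.1, -2.5]
opening: 0.622
```

Emit:
play_rows(deltas=[[[1,0,0,0,0,0,0]]])

```text
clock: 5.3
tool_pos: [0.5442, 0.1839, 0.2078]
eef_rot: [0.985, -0.17, 0.001, -0.002]
contact_force: [0.5, -0.0, -2.5]
opening: 0.627
```

```bash
python3 t.py 0.205
python3 - <<'E'
from h import *
cv2.imwrite("pics/s4.png",cv2.resize(vision.snapshot("scene")[150:440,240:500,::-1],None,fx=2,fy=2))
cv2.imwrite("pics/t4.png",vision.snapshot("top")[:,:,::-1])
for P in [(.5446,.1784,.026)]: print(proj("top",np.array(P)),proj("scene",np.array(P)))
for z in (.14,.235): print(z,proj("scene",np.array([.5446,.1784,z])))
E
```

```text
5.3 [0.54420151 0.18390562 0.20777418] [-0.24  0.69 -0.28  1.77  0.27  0.71 -1.01] [ 0.5 -0.  -2.5] 0.6270000707021648
turn [-0.0011 -0.0005  0.0015] d [0.0073982  0.0168718  0.00920237]
[205.72153678 248.31286978] [372.89341578 318.73423713]
0.14 [378.63698087 275.47470144]
0.235 [384.08644703 233.71485642]
```

View pics/s4.png

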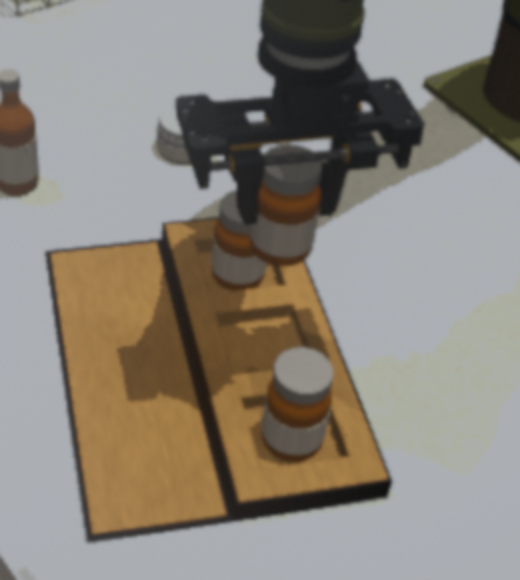

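View pics/t4.png

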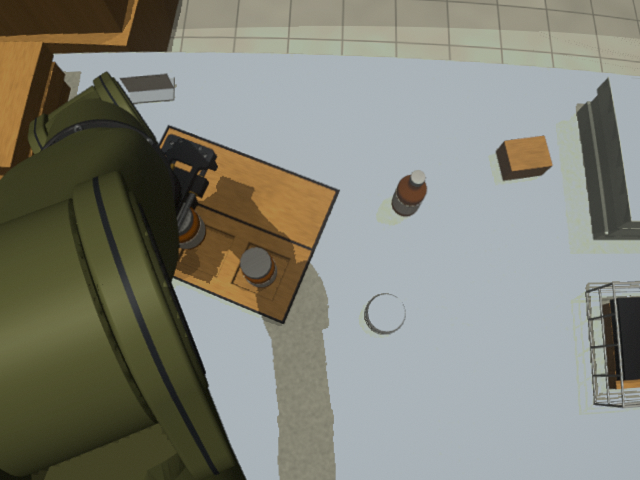

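Emit:
play_rows(deltas=[[[1,0.007,0.017,0.05,-0.001,0,0.001],[1,0.007,0.017,0.12,-0.001,0,0.001],[1,0.007,0.017,0.2,-0.001,0,0.001],[1,0.007,0.017,0.26,-0.001,0,0.001],[1,0.007,0.017,0.26,-0.001,0,0.001]]])

```text
clock: 6.02
tool_pos: [0.5435, 0.1719, 0.1275]
eef_rot: [0.985, -0.175, -0.001, 0.003]
contact_force: [0.5, -0.4, -1.7]
opening: 0.622
```

```bash
python3 t.py 0.0695
python3 - <<'E'
from h import *
import pickle;pickle.dump(vision.camera_model("wrist"),open("m.pkl","wb"))
cv2.imwrite("pics/w5.png",vision.snapshot("wrist")[:,:,::-1])
E
```

```text
6.025 [0.54350646 0.17192904 0.12753679] [-0.26  0.81 -0.22  1.83  0.32  0.54 -1.05] [ 0.5 -0.4 -1.7] 0.6218453192695335
turn [ 0.0023  0.0003 -0.0015] d [-0.00385916 -0.02290582  0.19329819]
```

View pics/w5.png

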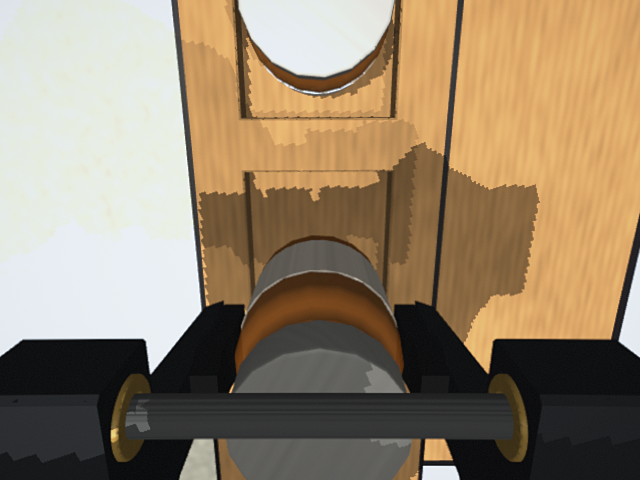

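Run:
```python
from h import *
import pickle;m=pickle.load(open("m.pkl","rb"))
a=back("wrist",(247,171),.026,m);b=back("wrist",(392,171),.026,m)
ex=(b-a)/np.linalg.norm(b-a); ey=np.array([-ex[1],ex[0],0])
print(a,b,np.linalg.norm(b-a),np.degrees(np.arctan2(ex[1],ex[0])))
for e in (ey,-ey): print((a+b)/2+e*.039)
```

```text
[0.52579567 0.22928566 0.026     ] [0.59705137 0.20323868 0.026     ] 0.0758671268544385 -20.07950227269648
[0.57481315 0.25289164 0.026     ]
[0.5480339 0.1796327 0.026    ]
```

Emit:
play_rows(deltas=[[[1,0,-0.024,0,0.0023,0,-0.0015],[1,0,-0.024,0,0.0023,0,-0.0015],[1,0,-0.024,0.04,0.0023,0,-0.0015],[1,0,-0.024,0.08,0.0023,0,-0.0015],[1,0,-0.024,0.11,0.0023,0,-0.0015]]])

```text
clock: 6.7
tool_pos: [0.5462, 0.179, 0.0943]
eef_rot: [0.985, -0.173, -0.0, -0.0]
contact_force: [-0.2, -0.9, -2.0]
opening: 0.625
```

```bash
python3 t.py 0.0685
```

```text
6.7 [0.5461932  0.1789584  0.09430381] [-0.28  0.86 -0.2   1.84  0.34  0.47 -1.06] [-0.2 -0.9 -2. ] 0.6253598276641671
turn [-0.0002  0.0001  0.0001] d [-0.0043368   0.00361351  0.08601155]
```

Emit:
play_rows(deltas=[[[1,0,0,0.025,0,0,0],[1,0,0,0.05,0,0,0],[1,0,0,0.068,0,0,0],[1,0,0,0.08,0,0,0],[1,0,0,0.083,0,0,0]]])

```text
clock: 7.32
tool_pos: [0.5462, 0.179, 0.0693]
eef_rot: [0.985, -0.173, -0.0, -0.0]
contact_force: [0.7, 0.2, -2.4]
opening: 0.621
```

```bash
python3 t.py 0.068
```

```text
7.325 [0.54618166 0.17899675 0.06930721] [-0.29  0.91 -0.18  1.84  0.35  0.42 -1.08] [ 0.7  0.2 -2.4] 0.6214148246446898
turn [-0.0002  0.0001  0.0001] d [-0.00428025  0.00366641  0.0043562 ]
```

Emit:
play_rows(deltas=[[[1,0,0,0.003,0,0,0],[1,0,0,0.005,0,0,0],[1,0,0,0.006,0,0,0]]])

```text
clock: 7.7
tool_pos: [0.5464, 0.1791, 0.0684]
eef_rot: [0.985, -0.173, 0.0, -0.001]
contact_force: [-2.3, -0.4, 7.0]
opening: 0.627
```

Emit:
play_rows(deltas=[[[0,0,0,0,0,0,0],[-0.5,0,0,0,0,0,0],[-1,0,0,0,0,0,0],[-1,0,0,0,0,0,0],[-1,0,0,0,0,0,0]]])

```text
clock: 8.32
tool_pos: [0.5464, 0.1791, 0.0684]
eef_rot: [0.985, -0.173, 0.0, -0.001]
contact_force: [0.2, 0.2, -0.5]
opening: 0.995
```

Emit:
play_rows(deltas=[[[-1,0,0,-0.05,0,0,0],[-1,0,0,-0.13,0,0,0],[-1,0,0,-0.25,0,0,0],[-1,0,0,-0.4,0,0,0],[-1,0,0,-0.5,0,0,0]]])

```text
clock: 8.95
tool_pos: [0.5468, 0.1793, 0.2215]
eef_rot: [0.985, -0.173, 0.002, -0.001]
contact_force: [-0.1, 0.1, -0.7]
opening: 0.998
```

Emit:
play_rows(deltas=[[[-1,0,0.1,0,0,0,0],[-1,0,0.3,0,0,0,0],[-1,0,0.5,0,0,0,0],[-1,0,0.7,0,0,0,0],[-1,0,0.9,0,0,0,0]]])

```text
clock: 9.57
tool_pos: [0.4545, -0.0764, 0.2217]
eef_rot: [0.985, -0.172, 0.002, -0.001]
contact_force: [0.2, -0.4, -0.1]
opening: 1.001
```

Emit:
play_rows(deltas=[[[-1,0,0.1,0,0,0,0],[-1,0,0.2,0,0,0,0],[-1,0,0.2,0,0,0,0],[-1,0,0.2,0,0,0,0]]])

```text
clock: 10.07
tool_pos: [0.4348, -0.1318, 0.2221]
eef_rot: [0.985, -0.172, 0.003, -0.002]
contact_force: [0.2, 0.5, 1.2]
opening: 1.002
```

Run:
```python
from h import *
s=get_state();print(s["clock"],s["tool_pos"],s["contact_force"],s["opening"])
t=vision.snapshot("top")[:,:,::-1]
cv2.imwrite("pics/t6.png",cv2.resize(t[115:310,95:345],None,fx=3,fy=3))
cv2.imwrite("pics/s6.png",cv2.resize(vision.snapshot("scene")[150:440,240:500,::-1],None,fx=2,fy=2))
p=proj("top",np.array([.5446,.1786,.103]));print((p-[95,115]+.5)*3-.5)
```

```text
10.075 [ 0.43478034 -0.13182916  0.222111  ] [0.21154236 0.52359539 1.20663813] 1.001654962925641
[304.15834946 370.65559746]
```

View pics/t6.png

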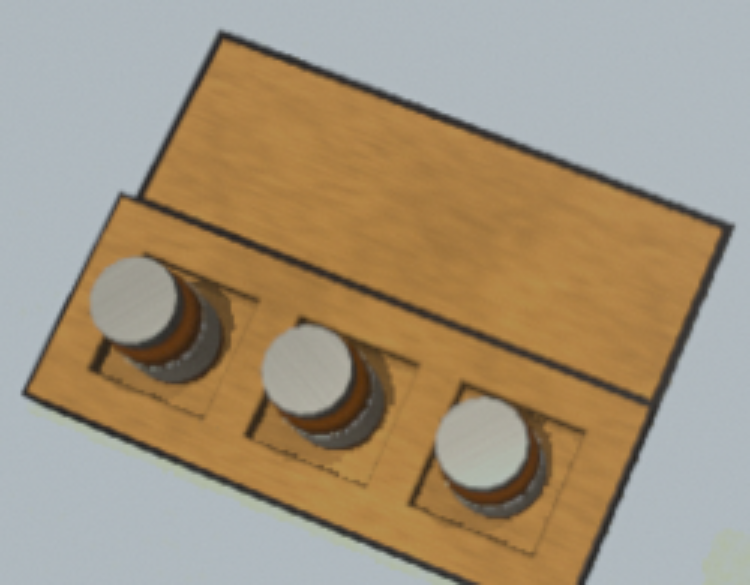

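View pics/s6.png

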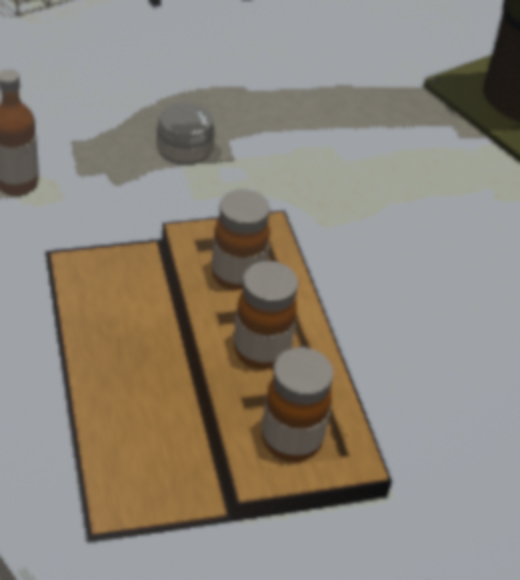

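The top picture shows the spare's lid at (307,370), with (304,371) expected for the pocket centre. That is about 1–2 mm off. It stands upright, and the packed lids are still at (134,301) and (482,443). The gripper is clear of everything.

```bash
python3 -c "
from plant import r
print(r.finish_job())"
```

```text
the job is handed in; nothing more can be done
None
```

The spare jar now stands upright in the empty middle pocket, and I handed the job in at about 10 s of the 37 s allowed. The hand-in reports no verdict, so what follows is my own checks.

- **Grasp and placing:** I gripped the jar 60 mm above its base and carried it over the packed jars. I lowered it while still held until the floor pushed back with about 7 N, then opened the gripper and moved it clear.
- **Spare jar:** In the last top picture its lid is about 1–2 mm from the expected pocket centre. The scene picture shows it upright.
- **Packed jars:** Both packed lids are at the same pixels as at the start.
- **Camera disagreement:** The top and wrist cameras differed by about 3 mm on the spare jar's position and 3.5 mm on the pocket's. I used a value in between for each, well inside the 16 mm tolerance.
- **Wrong reading:** One wrist estimate of the jar's position was about 10 mm off because the arm was still settling. I took it again from rest before the grasp.

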